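# Kit the power-stage parts into their fitted trays

## Robot

A 6-joint arm with a two-finger parallel gripper is mounted at the origin on the work surface. World frame = base frame: x ahead of the robot, y to its left, z up, the work surface at z = 0. Lengths are in mm, angles in rad, forces in N, time in s.
With the tool pointing down it reaches from about 350 to 875 mm from the base axis. Payload 4.2 kg.
Tool frame: the origin (TCP) lies between the finger pads; the fingertips stand 25 mm ahead of it and the grasp point (between the pads) lies 6 mm ahead of it; z points along the fingers, y is the line along which they close (so a half turn about z gives the same grasp; the last joint's range is limited). The gripper opens to 85 mm and grips with 20 to 120 N. Pads are 22 mm wide; open, the fingers measure 114 mm over their backs; the gripper's body (76 mm by 85 mm) begins 54 mm behind the grasp point. The pads swing forward as they close: fully open they stand 13 mm farther back than shut.
Start: joints at [1.568, 0.385, 0.008, 0, -1.194, -0.259], TCP at [161.73, 603.691, 256.312] pointing down, gripper open.
Joint ranges: [-3.14, 3.14], [-1.21, 2.06], [-1.07, 1.41], [-3.16, 2.05], [-2.99, -0.16], [-3.1, 3.1]. Speed limits (rad/s): [2.79, 2.79, 3.14, 3.14, 3.14, 3.14].

## Interface

Orientations are given as a unit quaternion [x, y, z, w].
In Python, from bench import arm gives the robot as it stands.
- The arm moves only by the shell command python3 -m pendant 'ROWS'. ROWS is JSON, a list of rows, each a list of 7 numbers: the shift along the tool's x, y, z in m, then the turn, a rotation vector about the tool's x, y, z in degrees, then the finger opening in m, from 0 to 0.0854. In form: [[x, y, z, wx, wy, wz, fingers], ...]. A call has 1 to 12 rows; each row shifts and turns the commanded pose from where the row before left it, along the tool's axes as they then stand; what a row does not reach is not made up. A row lasts 1/10 s, in which the tool goes at most 50 mm and 8.59 degrees, less where a joint would pass 70% of its speed; a pose out of reach is approached as far as the arm can. A call is refused whole if a number of a shift passes 0.05 or a number of a turn 8.59, either way. A call with a gripper value outside its range is refused whole. The fingers move at their own pace and stop on an object; the grip force is fixed at half the most. Time passes only in rows, so rows that do not move let the fingers close. It gives the time, the measured TCP pose, the force, the opening and the grip force at its end, in the units of the state.
- arm.read_state(): the state, without advancing time (a new reading comes with each control period).
- arm.get_image(name): name is "side" or "top"; returns a dict with "image" (384x512x3 uint8, red, green, blue), "fx", "fy", "cx", "cy" (pixels), "xyz" and "rotation" of the camera in the world. Camera axes: x right, y down, z forward; pixel columns grow to the right and rows downward; lengths in mm; the calibration is good to about 2 mm. A picture is of the moment at which its call begins. There is no depth.
- arm.job_done(): hands the job in; it is judged then, once.
The state is a dict: "clock": time; "joints": joint angles; "joint_vel": joint speeds; "joint_efforts": joint torques, N m; "position": TCP position; "ee_rot": TCP orientation; "contact_force": force on the tool from outside, world axes, zero at the start; "wrist_torque": the same for the moment, N m; "gripper_width": finger opening in mm; "grasp_force": force on a finger pad.
Only numpy, scipy, OpenCV 4.12 (cv2) and the standard library are available. Lean on these libraries where they do the work, as an engineer would, in place of code of your own. Each camera call takes 0.05 s, during which the arm holds its last target. There are 200 camera calls.

## Task

Lay out the parts for the next power-stage build: put the circuit-board module, the finned heat sink, the capacitor and the toroidal choke each into the white tray made to its shape and size, lying flat on the tray's floor (the capacitor standing upright, the choke round its boss), and let go. The module's rear edge is held down under its holder's lip, so slide it out through the open front of the holder before lifting it. Leave the reel of solder standing where it is.

Things in the scene. Friction and masses are not known exactly. Their poses are not given: they have to be found in the camera images.
- module: loose 140 g module: green board 84 x 54 mm (x, y), 5 mm thick; on it the grip, a black transformer 26 (x) x 30 mm (y) centred at x = -6 mm, top 33 mm above the underside; blue strip at x = -34 mm, 15 mm high; small parts to 13 mm high beside the grip. Origin: centre of underside, z up. Starts on the holder, +x edge under the lip, x axis along the holder's
- holder: fixed aluminium module holder; origin: centre of underside; +x to its closed rear. Base 100 x 76 x 6 mm, side guides 64 mm apart, 10 mm high; lip over the full width at x = 17 to 50 mm, 14.5 to 18.5 mm above the bench (3.5 mm over the board). Board centre starts within 5 mm of the holder's: slide it 30 mm or more along the holder's -x (free way out; 35 is safe), then lift
- heatsink: loose finned aluminium heat sink, a block 60 mm (its x, along the fins) x 34 mm (y) x 30 mm high, about 120 g, fins up; origin at the centre of the underside, z up
- capacitor: loose capacitor standing on the bench: black-sleeved can, 35 mm diameter, 50 mm high, about 60 g, with a bare metal top; origin at the centre of the underside, z up
- choke: loose toroidal choke lying flat: copper-wound ring, outer diameter 54 mm, hole 30 mm, 28 mm high, about 150 g; origin at the centre of the ring on the underside, z up
- module_tray: fixed low white plastic tray; origin at the centre of its underside, z up. Floor 4 mm thick, rim top 9 mm above the bench, walls 4 mm. Larger rectangular tray: inside 100 mm (its x) x 70 mm (y), for the module (8 mm of play all round; either way round fits)
- heatsink_tray: fixed low white plastic tray; origin at the centre of its underside, z up. Floor 4 mm thick, rim top 9 mm above the bench, walls 4 mm. Smaller rectangular tray: inside 76 mm (its x) x 50 mm (y), for the heat sink (8 mm of play all round; either way round fits)
- capacitor_tray: fixed low white plastic tray; origin at the centre of its underside, z up. Floor 4 mm thick, rim top 9 mm above the bench, walls 4 mm. Smaller round tray: inside diameter 51 mm, plain floor, for the capacitor (8 mm of play all round)
- choke_tray: fixed low white plastic tray; origin at the centre of its underside, z up. Floor 4 mm thick, rim top 9 mm above the bench, walls 4 mm. Larger round tray: inside diameter 70 mm, with a boss of 13 mm diameter in the middle, top 12 mm above the bench, for the choke, which lies flat round the boss (8 mm of play)
- solder_reel: bystander: loose full reel of solder with black flanges and a paper disc on top, standing on end in the middle of the work, 56 mm diameter, 40 mm high, about 250 g; origin at the centre of the underside
Things that resemble listed ones, but are neither listed nor needed, are in the scene too. What is shaped like the heatsink but blue or brown is not meant.

How it is judged:
By the outcome, as a careful person would: the job done as asked, in the order asked, and still so for the second after the job is handed in, with the robot touching nothing.
It also fails if it takes over 106 s, if anything falls off the work surface, if the arm or the gripper's body presses on something with over 40 N, if the wrist force passes 120 N, or if a joint passes its speed limit or range.

## Working session

There is one attempt and no reset: what is moved stays moved. The work goes in short steps, Python scripts to look and compute and a shell command to move; the robot and the scene stay as the last step left them, time stands still between calls to the robot, and variables do not carry over. Pictures are saved under pics/ and viewed, at most 16 in all, crops included, and the job is handed in when it is done.

```bash
ls; mkdir -p pics; python3 - <<'E'
from bench import arm
import cv2,pickle
d={}
for n in("top","side"):
    g=arm.get_image(n); d[n]=g
    cv2.imwrite(f"pics/{n}0.png",cv2.cvtColor(g["image"],cv2.COLOR_RGB2BGR))
    print(n,g["fx"],g["fy"],g["cx"],g["cy"],g["xyz"],g["rotation"])
pickle.dump(d,open("im0.pkl","wb"))
print(arm.read_state())
E
```

```text
pics
top 366.1641726854664 366.1641726854664 258.0688936748424 186.92240202867478 [ 380.365711    -21.99232394 1022.35120443] [ 0.71130296 -0.70095399  0.02195646 -0.04721769]
side 358.8269263089784 358.8269263089784 257.96493977094855 191.7853472785212 [  20.55023059 -811.80747103  591.55376303] [ 0.83765986 -0.22007199  0.13916055 -0.48013396]
{'clock': 0.1, 'joints': array([ 1.56758184e+00,  3.85503691e-01,  6.78206243e-03, -4.45639481e-04,
       -1.19398879e+00, -2.58601799e-01]), 'joint_vel': array([ 0.00016906, -0.00080732,  0.00524825,  0.0019941 ,  0.00022955,
        0.00047516]), 'joint_efforts': array([-1.58361859e-04, -3.93318343e+01,  1.88928705e+01,  4.19798568e+00,
       -2.59302993e-03,  1.43483753e-06]), 'position': array([161.62699723, 603.26274162, 255.32249013]), 'ee_rot': array([ 9.91432552e-01, -1.30615989e-01, -8.35458664e-05,  9.75629378e-04]), 'contact_force': array([-0.51360788, -1.51259042,  0.2112264 ]), 'wrist_torque': array([-0.0311637 , -0.0078    ,  0.01066964]), 'grasp_force': 0.0, 'gripper_width': 85.46334692315908}
```

View pics/top0.png

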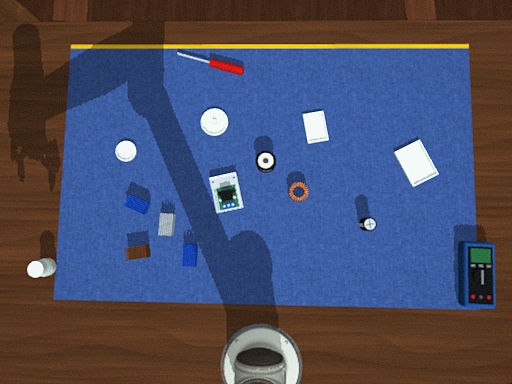

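View pics/side0.png

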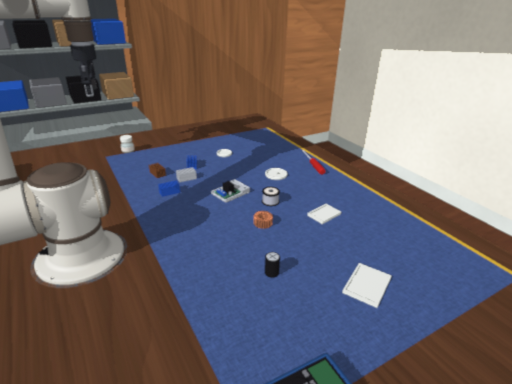

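```bash
cat > h.py <<'E'
import numpy as np,cv2
from scipy.spatial.transform import Rotation as R
def ray(g,uv):
    uv=np.atleast_2d(uv).astype(float)
    d=np.c_[(uv[:,0]-g["cx"])/g["fx"],(uv[:,1]-g["cy"])/g["fy"],np.ones(len(uv))]
    return np.array(g["xyz"]),R.from_quat(g["rotation"]).apply(d)
def onz(g,uv,z):
    o,d=ray(g,uv); return o+d*((z-o[2])/d[:,2])[:,None]
def proj(g,p):
    c=R.from_quat(g["rotation"]).inv().apply(np.atleast_2d(p)-np.array(g["xyz"]))
    return np.c_[c[:,0]/c[:,2]*g["fx"]+g["cx"],c[:,1]/c[:,2]*g["fy"]+g["cy"]]
def tri(g1,u1,g2,u2):
    o1,d1=ray(g1,u1);o2,d2=ray(g2,u2);d1=d1[0]/np.linalg.norm(d1);d2=d2[0]/np.linalg.norm(d2)
    t=np.linalg.lstsq(np.c_[d1,-d2],o2-o1,rcond=None)[0]
    a,b=o1+t[0]*d1,o2+t[1]*d2
    return (a+b)/2,np.linalg.norm(a-b)
E
python3 - <<'E'
from h import *
import pickle
d=pickle.load(open("im0.pkl","rb"))
t,s=d["top"],d["side"]
def crop(g,x0,x1,y0,y1,k,f):
    im=cv2.cvtColor(g["image"][y0:y1,x0:x1],cv2.COLOR_RGB2BGR)
    cv2.imwrite(f,cv2.resize(im,None,fx=k,fy=k,interpolation=cv2.INTER_CUBIC))
crop(t,110,310,90,240,4,"pics/t1.png")
crop(s,140,400,130,310,3,"pics/s1.png")
for n,g in d.items():
    hsv=cv2.cvtColor(g["image"],cv2.COLOR_RGB2HSV)
    white=((hsv[...,1]<70)&(hsv[...,2]>135)).astype(np.uint8)
    red=(((hsv[...,0]<20)|(hsv[...,0]>170))&(hsv[...,1]>110)&(hsv[...,2]>70)).astype(np.uint8)
    dark=(hsv[...,2]<45).astype(np.uint8)
    for nm,m in(("white",white),("red",red),("dark",dark)):
        cs,_=cv2.findContours(m,cv2.RETR_EXTERNAL,cv2.CHAIN_APPROX_NONE)
        for c in cs:
            if 40<cv2.contourArea(c)<1500:
                r=cv2.minAreaRect(c);x,y=r[0]
                if n=="top" and not(60<x<480 and 45<y<300):continue
                if n=="side" and not(110<x<420 and 130<y<310):continue
                print(n,nm,[round(v,1) for v in (*r[0],*r[1],r[2])],cv2.contourArea(c),onz(g,r[0],9)[0].round(0)[:2])
E
```

```text
top white [369.4, 223.7, 11.2, 10.7, 26.6] 90.5 [ 383. -290.]
top white [165.5, 223.9, 13.2, 21.9, 5.2] 255.5 [373. 271.]
top white [225.9, 192.2, 36.8, 27.9, 78.2] 961.5 [464. 104.]
top white [265.5, 160.5, 15.0, 15.0, 90.0] 178.5 [554.  -5.]
top white [125.5, 151.0, 20.0, 21.0, 90.0] 329.5 [577. 394.]
top white [415.9, 162.8, 40.7, 29.5, 61.6] 1124.5 [ 552. -419.]
top white [315.1, 126.8, 30.5, 21.6, 79.4] 608.5 [ 652. -143.]
top white [213.5, 121.5, 27.0, 27.0, 90.0] 567.0 [665. 145.]
top white [192.4, 57.2, 32.5, 2.4, 15.4] 44.0 [855. 212.]
top red [137.5, 251.9, 11.5, 19.7, 81.3] 185.0 [295. 346.]
top red [298.0, 191.0, 18.0, 18.0, 90.0] 257.0 [470. -96.]
top red [226.0, 66.3, 34.7, 8.8, 14.9] 257.0 [828. 113.]
top dark [226.6, 194.8, 9.6, 16.1, 78.7] 98.0 [456. 103.]
top dark [265.0, 160.0, 18.0, 18.0, 90.0] 271.5 [556.  -3.]
side white [366.3, 283.7, 39.1, 36.4, 24.4] 1277.5 [ 546. -422.]
side white [272.3, 255.8, 9.9, 9.2, 45.0] 69.5 [ 410. -238.]
side white [323.8, 213.1, 17.0, 31.8, 63.4] 384.5 [ 647. -147.]
side white [268.5, 199.9, 13.5, 8.0, 10.3] 81.5 [542.  -6.]
side white [270.5, 190.6, 12.9, 6.9, 11.3] 61.0 [578.  41.]
side white [230.1, 190.1, 17.8, 37.2, 66.4] 193.0 [463. 106.]
side white [276.0, 173.5, 11.0, 22.0, 90.0] 200.5 [661. 136.]
side white [185.7, 174.3, 12.2, 19.6, 78.7] 203.5 [376. 279.]
side white [223.5, 153.0, 8.0, 15.0, 90.0] 90.5 [572. 384.]
side white [126.0, 142.9, 16.6, 11.4, 84.3] 157.0 [257. 662.]
side red [262.5, 219.5, 15.0, 17.0, 90.0] 220.5 [470. -90.]
side red [157.0, 170.0, 12.0, 14.0, 90.0] 125.0 [297. 358.]
side red [317.0, 165.5, 19.1, 6.4, 45.0] 99.0 [833. 120.]
side red [217.2, 132.9, 4.2, 21.2, 79.7] 48.0 [642. 598.]
side dark [272.0, 268.0, 16.0, 12.0, 90.0] 166.5 [ 386. -275.]
side dark [228.4, 187.8, 12.5, 8.9, 63.4] 70.0 [465. 122.]
```

View pics/t1.png

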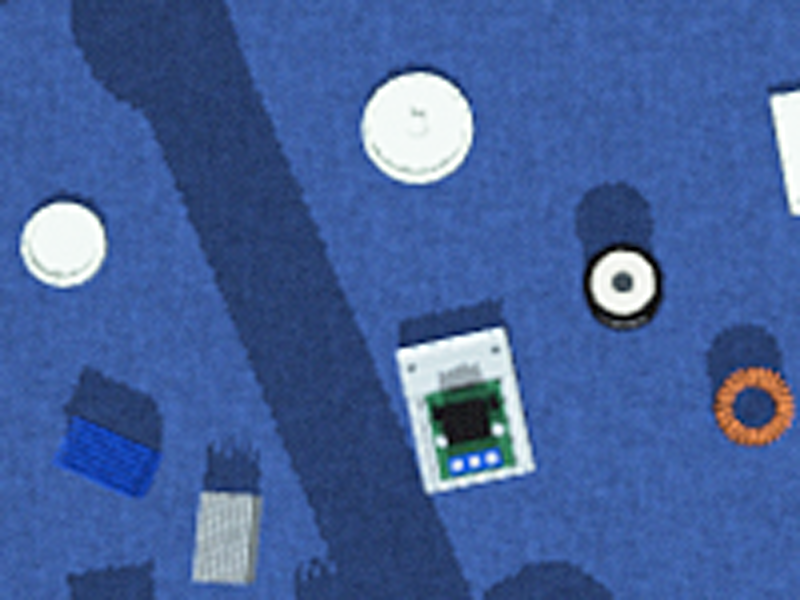

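View pics/s1.png

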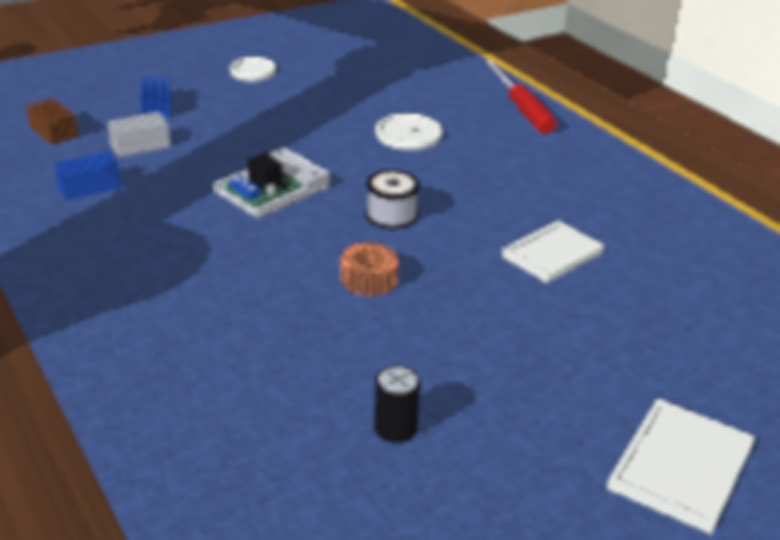

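```bash
python3 - <<'E'
from h import *
import pickle
d=pickle.load(open("im0.pkl","rb"));t,s=d["top"],d["side"]
P=dict(cap=((369.4,223.7),(272.3,255.8)),choke=((298,191),(262.5,217.5)),hs=((165.5,223.9),(185.7,172.5)),trafo=((226.75,195.5),(228.3,184.5)),
 mtray=((415.9,162.8),(366.3,283.7)),htray=((315.1,126.8),(323.8,213.1)),ctray=((125.5,151),(223.5,153)),ktray=((213.5,121.5),(276,173.5)),reel=((265.2,160.3),(270.5,190.6)))
for k,(a,b) in P.items():
    p,e=tri(t,a,s,b); print(k,p.round(1),round(e,1))
Z=dict(cap=50,choke=28,hs=30,trafo=39,mtray=9,htray=9,ctray=9,ktray=9,reel=40)
for k,z in Z.items(): print(k,z,onz(t,P[k][0],z)[0].round(1),onz(s,P[k][1],z)[0].round(1))
for g,n in((t,"t"),(s,"s")):
    hsv=cv2.cvtColor(g["image"],cv2.COLOR_RGB2HSV)
    m=((hsv[...,1]<70)&(hsv[...,2]>135)).astype(np.uint8)
    cs,_=cv2.findContours(m,cv2.RETR_EXTERNAL,cv2.CHAIN_APPROX_NONE)
    for k,z in(("hs",30),("trafo",10),("mtray",9),("htray",9)):
        uv=P[k][0 if n=="t" else 1]
        c=[c for c in cs if cv2.pointPolygonTest(c,uv,True)>-4 and cv2.contourArea(c)>80]
        if not c: continue
        w=onz(g,c[0].reshape(-1,2),z)[:,:2].astype(np.float32)
        (cx,cy),(a,b),an=cv2.minAreaRect(w)
        if a<b:a,b,an=b,a,an+90
        print(n,k,"ctr",round(cx,1),round(cy,1),"size",round(a),round(b),"long-axis yaw",round((an+90)%180-90,1))
E
```

```text
cap [ 382.4 -279.    50.8] 0.7
choke [467.9 -94.5  19.6] 2.0
hs [372.8 267.2  22. ] 0.8
trafo [453.1  98.4  36.1] 1.3
mtray [ 551.5 -420.     4.8] 3.2
htray [ 652.2 -142.8    5. ] 1.1
ctray [578.3 397.1   2.6] 0.9
ktray [666.9 145.9   3.1] 0.5
reel [549.2  -4.1  39.8] 0.7
cap 50 [ 382.7 -279.4   50. ] [ 382.6 -278.2   50. ]
choke 28 [468.  -94.3  28. ] [ 460.3 -104.7   28. ]
hs 30 [373.2 264.8  30. ] [367.5 252.3  30. ]
trafo 39 [452.3  98.3  39. ] [451.4  93.4  39. ]
mtray 9 [ 552.1 -419.5    9. ] [ 546.  -422.4    9. ]
htray 9 [ 651.6 -142.6    9. ] [ 647.2 -147.3    9. ]
ctray 9 [577.5 394.3   9. ] [571.9 384.2   9. ]
ktray 9 [665. 145.   9.] [660.6 136.2   9. ]
reel 40 [549.5  -4.2  40. ] [548.6  -4.3  40. ]
t hs ctr 373.3 264.9 size 59 36 long-axis yaw -2.8
t trafo ctr 463.9 104.5 size 103 78 long-axis yaw 13.0
t mtray ctr 552.2 -419.0 size 109 82 long-axis yaw 27.2
t htray ctr 652.0 -142.6 size 87 61 long-axis yaw 10.3
s hs ctr 363.1 240.4 size 95 65 long-axis yaw 72.1
s mtray ctr 548.2 -421.9 size 120 81 long-axis yaw 27.2
s htray ctr 647.9 -146.3 size 99 69 long-axis yaw 10.2
```

```bash
python3 -m pendant '[[0.0343,0.0344,0,0,0,0,0.06],[0.0343,0.0344,0,0,0,0,0.06],[0.0343,0.0344,0,0,0,0,0.06],[0.0343,0.0344,0,0,0,0,0.06],[0.0343,0.0344,0,0,0,0,0.06],[0.0343,0.0344,0,0,0,0,0.06],[0.0343,0.0344,0,0,0,0,0.06],[0.0343,0.0344,0,0,0,0,0.06],[0.0343,0.0344,0,0,0,0,0.06],[0.0343,0.0344,0,0,0,0,0.06],[0.0343,0.0344,0,0,0,0,0.06],[0.0343,0.0344,0,0,0,0,0.06]]'
python3 -m pendant '[[0,0,0,0,0,-7,0.06],[0,0,0,0,0,-7,0.06],[0,0,0,0,0,-7,0.06],[0,0,0,0,0,-7,0.06],[0,0,0,0,0,0,0.06],[0,0,0,0,0,0,0.06],[0,0,0,0,0,0,0.06]]'
cat > st.py <<'E'
from bench import arm
from h import *
import sys
def go(x,y,yaw,z):
    "tool-frame shift (mm) and wz turn (deg) from the measured pose to a world target"
    s=arm.read_state();p=s["position"];r=R.from_quat(s["ee_rot"]);X=r.as_matrix()
    psi=np.degrees(np.arctan2(X[1,0],X[0,0]))
    d=(yaw-psi+90)%180-90
    print("pos",p.round(1),"psi",psi.round(1),"tilt",np.degrees(np.arccos(-X[2,2])).round(2),"j",s["joints"].round(2),"F",s["contact_force"].round(1),"w",round(s["gripper_width"],1),"gf",round(s["grasp_force"],1),"t",s["clock"])
    print("shift",X.T.dot(np.array([x,y,z])-p).round(1),"wz",round(-d,1))
go(*map(float,sys.argv[1:5]))
E
python3 st.py 452.3 98.3 13 50
```

```text
clock: 1.3
position: [452.8, 96.5, 256.3]
ee_rot: [0.991, -0.13, -0.0, -0.0]
contact_force: [0.0, 1.6, 0.0]
gripper_width: 59.9
grasp_force: 0.0
clock: 2.0
position: [452.4, 98.5, 256.2]
ee_rot: [0.994, 0.112, -0.0, 0.0]
contact_force: [0.2, -0.1, 0.4]
gripper_width: 60.3
grasp_force: 0.0
pos [452.4  98.5 256.2] psi 12.9 tilt 0.02 j [ 0.57  0.11 -0.37 -0.   -1.09  1.23] F [ 0.2 -0.1  0.4] w 60.3 gf 0.0 t 2.0
shift [-1.000e-01  1.000e-01  2.062e+02] wz -0.1
```

```bash
python3 -m pendant '[[0,0,0.045,0,0,0,0.06],[0,0,0.045,0,0,0,0.06],[0,0,0.045,0,0,0,0.06],[0,0,0.04,0,0,0,0.06],[0,0,0.02,0,0,0,0.06],[0,0,0.01,0,0,0,0.06],[0,0,0.0065,0,0,0,0.06],[0,0,0,0,0,0,0.06],[0,0,0,0,0,0,0.06]]'
cat > look.py <<'E'
from bench import arm
import cv2,sys
n,f=sys.argv[1:3];x0,x1,y0,y1,k=map(int,sys.argv[3:])
g=arm.get_image(n)
cv2.imwrite(f,cv2.resize(cv2.cvtColor(g["image"][y0:y1,x0:x1],cv2.COLOR_RGB2BGR),None,fx=k,fy=k,interpolation=cv2.INTER_CUBIC))
E
python3 look.py side pics/s2.png 180 280 120 210 6
```

```text
clock: 2.9
position: [453.2, 98.9, 45.8]
ee_rot: [0.994, 0.113, 0.001, -0.0]
contact_force: [-0.7, 0.3, -0.4]
gripper_width: 59.9
grasp_force: 0.0
```

View pics/s2.png

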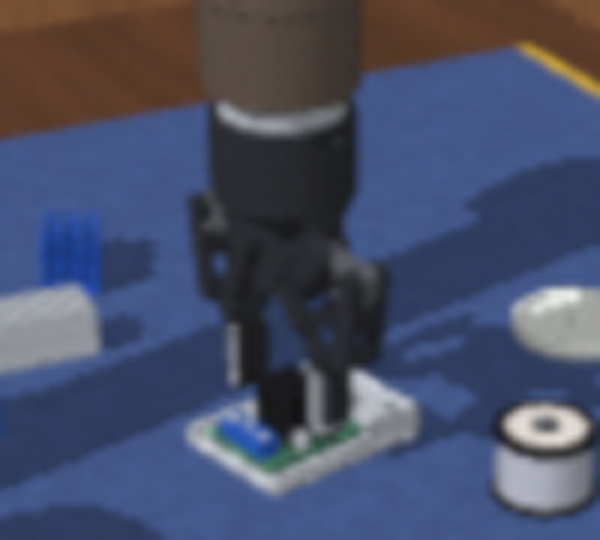

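The fingers straddle the black transformer at crop (285,400), with the near finger just above the board. I'll close and then slide.

```bash
python3 -m pendant '[[0,0,0,0,0,0,0.02],[0,0,0,0,0,0,0.02],[0,0,0,0,0,0,0.02],[0,0,0,0,0,0,0.02],[0,0,0,0,0,0,0.02],[0,0,0,0,0,0,0.02]]'
python3 st.py 452.3 98.3 13 44.5
```

```text
clock: 3.55
position: [453.1, 98.8, 45.8]
ee_rot: [0.994, 0.113, 0.001, -0.0]
contact_force: [-0.9, 0.8, 5.8]
gripper_width: 28.6
grasp_force: 60.4
pos [453.1  98.8  45.8] psi 13.0 tilt 0.12 j [ 0.57  0.4  -0.64  0.   -0.53  1.23] F [-0.9  0.8  5.8] w 28.6 gf 60.4 t 3.55
shift [-0.9  0.3  1.3] wz 0.0
```

```bash
python3 -m pendant '[[0,0,-0.001,0,0,0,0.02],[-0.008,0,0,0,0,0,0.02],[-0.01,0,0,0,0,0,0.02],[-0.01,0,0,0,0,0,0.02],[-0.01,0,0,0,0,0,0.02],[0,0,0,0,0,0,0.02]]'
python3 look.py side pics/s3.png 180 280 120 210 6; python3 st.py 453.1 98.8 13 45
```

```text
clock: 4.15
position: [413.3, 89.0, 45.9]
ee_rot: [0.994, 0.113, -0.001, 0.0]
contact_force: [-3.0, -1.2, 3.1]
gripper_width: 28.5
grasp_force: 60.1
pos [413.6  89.   45.9] psi 13.0 tilt 0.19 j [ 0.6   0.35 -0.73 -0.   -0.49  1.2 ] F [-3.3 -1.1  4.8] w 28.8 gf 60.3 t 4.2
shift [40.7 -0.7  0.7] wz 0.0
```

View pics/s3.png

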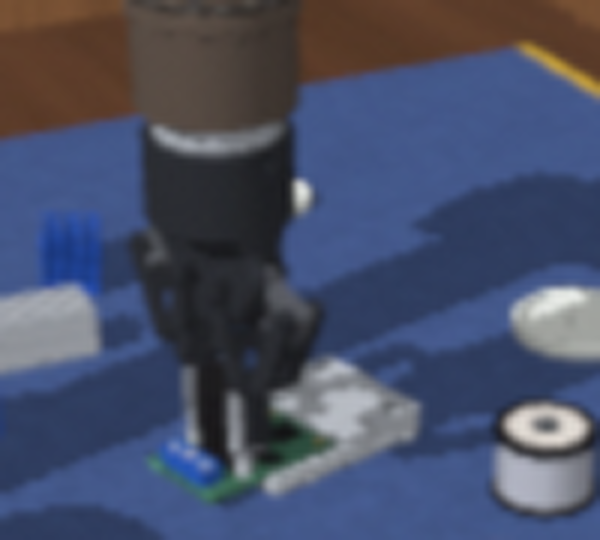

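The module is 40 mm out with its blue strip at crop (190,455) and the rear board edge clear of the lip. Next I'll lift and carry it.

```bash
python3 -m pendant '[[0,0,-0.01,0,0,0,0.02],[0,0,-0.03,0,0,0,0.02],[0,0,-0.04,0,0,0,0.02],[0,0,-0.04,0,0,0,0.02]]'
python3 -m pendant '[[0.0013,0.03,0,0,0,0,0.02],[0.0013,0.044,0,0,0,0,0.02],[0.0013,0.044,0,0,0,0,0.02],[0.0013,0.044,0,0,0,0,0.02],[0.0013,0.044,0,0,0,0,0.02],[0.0013,0.044,0,0,0,0,0.02],[0.0013,0.044,0,0,0,0,0.02],[0.0013,0.044,0,0,0,0,0.02],[0.0013,0.044,0,0,0,0,0.02],[0.0013,0.044,0,0,0,0,0.02],[0.0013,0.044,0,0,0,0,0.02],[0.0013,0.044,0,0,0,0,0.02]]'
python3 -m pendant '[[0,0.014,0,0,0,-7,0.02],[0,0,0,0,0,-7.2,0.02],[0,0,0,0,0,0,0.02],[0,0,0,0,0,0,0.02],[0,0,0,0,0,0,0.02]]'
python3 look.py top pics/t4.png 350 490 90 225 4; python3 st.py 547.5 -421.8 27.2 44.3
```

```text
clock: 4.6
position: [415.3, 89.7, 167.5]
ee_rot: [0.994, 0.113, -0.0, 0.0]
contact_force: [1.4, 1.0, -1.4]
gripper_width: 28.8
grasp_force: 59.6
clock: 5.8
position: [546.4, -409.4, 165.9]
ee_rot: [0.994, 0.113, -0.0, -0.0]
contact_force: [1.2, -0.1, -0.8]
gripper_width: 28.6
grasp_force: 59.6
clock: 6.3
position: [549.5, -420.6, 166.1]
ee_rot: [0.972, 0.235, 0.0, -0.0]
contact_force: [0.3, 0.6, -1.5]
gripper_width: 28.5
grasp_force: 59.7
pos [ 549.5 -420.6  166.2] psi 27.2 tilt 0.01 j [-0.42  0.56  0.07 -0.   -1.08  2.47] F [ 0.4 -0.1 -1.5] w 28.6 gf 59.7 t 6.35
shift [-2.400e+00  1.000e-01  1.219e+02] wz -0.0
```

View pics/t4.png

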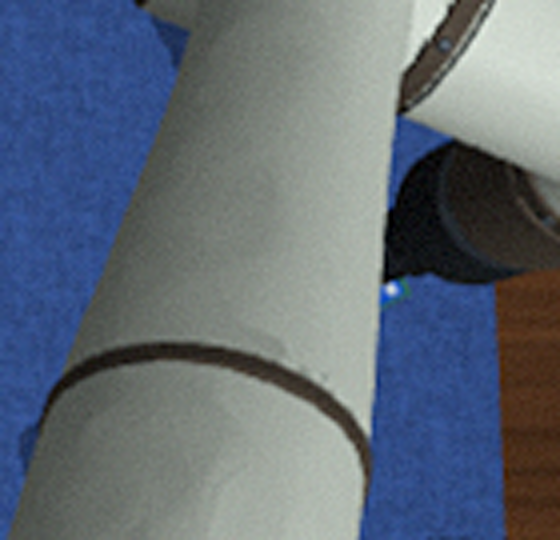

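The arm hides nearly all of it; only a board corner shows at crop (395,290). I'll lower with the measured offsets and look from the side.

```bash
python3 -m pendant '[[-0.0024,0,0.03,0,0,0,0.02],[0,0,0.04,0,0,0,0.02],[0,0,0.03,0,0,0,0.02],[0,0,0.012,0,0,0,0.02],[0,0,0.005,0,0,0,0.02],[0,0,0.003,0,0,0,0.02],[0,0,0,0,0,0,0.02],[0,0,0,0,0,0,0.02]]'
python3 look.py side pics/s5.png 310 430 210 320 5; python3 st.py 547.5 -421.8 27.2 44
```

```text
clock: 7.15
position: [548.2, -422.6, 47.6]
ee_rot: [0.972, 0.235, 0.001, 0.001]
contact_force: [-0.1, 0.2, -1.2]
gripper_width: 28.7
grasp_force: 59.7
pos [ 548.1 -422.6   47.4] psi 27.2 tilt 0.16 j [-0.42  0.68 -0.04  0.   -0.85  2.47] F [ 0.5  0.  -1.5] w 28.6 gf 59.7 t 7.2
shift [-0.1 -1.   3.4] wz 0.0
```

View pics/s5.png

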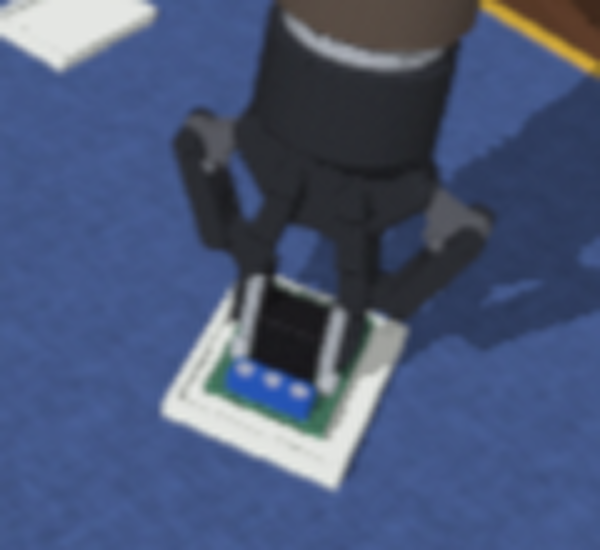

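The board hovers just above the tray, but its front edge (crop (205,388)–(325,437)) looks a bit far from the near wall. I'll check in numbers.

```bash
python3 - <<'E'
from h import *
import pickle
d=pickle.load(open("im0.pkl","rb"));s=d["side"]
c=np.array([552,-419.5]);a=np.radians(27.2);M=np.array([[np.cos(a),np.sin(a)],[-np.sin(a),np.cos(a)]])
off=onz(s,(366.3,283.7),9)[0][:2]-c  # side view bias seen for this tray
for n,uv,z in(("board FL",(351,287.6),12.6),("board FR",(375,297.4),12.6),("tray outer FL",(342.7,292.2),9),("tray FR",(377,308),9),("tray RR",(391.5,275.5),9)):
    p=onz(s,uv,z)[0][:2]; print(n,(M@(p-c)).round(1),"rel tray")
print(M@off)
g=s;e=[(M.T@np.array(q)+c) for q in((-42,-27),(-42,27),(42,-27),(42,27))]
print(proj(s,[[*q,12.6] for q in e]).round(1))
E
```

```text
board FL [-41.7  24.2] rel tray
board FR [-40.6 -29.3] rel tray
tray outer FL [-61.6  35.4] rel tray
tray FR [-63.9 -41.3] rel tray
tray RR [ 52.8 -40.7] rel tray
[-6.64905795  0.19965075]
[[373.7 297.4]
 [349.7 287.2]
 [384.6 274.7]
 [362.  265.9]]
```

The board's front edge is at −41 in the tray frame, where −42 is expected, so it is placed well. I'll lower the last 3 mm and release.

```bash
python3 -m pendant '[[0,0,0.002,0,0,0,0.02],[0,0,0.001,0,0,0,0.02],[0,0,0,0,0,0,0.02],[0,0,0,0,0,0,0.02]]'
python3 st.py 547.5 -421.8 27.2 44
```

```text
clock: 7.6
position: [547.6, -422.4, 43.9]
ee_rot: [0.972, 0.235, 0.0, 0.0]
contact_force: [-0.5, 0.7, 5.9]
gripper_width: 28.6
grasp_force: 60.5
pos [ 547.6 -422.4   43.9] psi 27.2 tilt 0.07 j [-0.42  0.69 -0.04  0.   -0.84  2.47] F [-0.5  0.7  5.9] w 28.6 gf 60.5 t 7.6
shift [ 0.2 -0.6 -0.1] wz 0.0
```

```bash
python3 -m pendant '[[0,0,0,0,0,0,0.055],[0,0,0,0,0,0,0.055],[0,0,0,0,0,0,0.055],[0,0,-0.02,0,0,0,0.055],[0,0,-0.03,0,0,0,0.055],[0,0,-0.04,0,0,7.5,0.055],[0,0,-0.04,0,0,7.5,0.055],[0,0,-0.02,0,0,7.5,0.055],[0,0,0,0,0,7.5,0.055]]'
python3 -m pendant '[[-0.0138,-0.0452,0,0,0,0,0.055],[-0.0138,-0.0452,0,0,0,0,0.055],[-0.0138,-0.0452,0,0,0,0,0.055],[-0.0138,-0.0452,0,0,0,0,0.055],[-0.0138,-0.0452,0,0,0,0,0.055],[-0.0138,-0.0452,0,0,0,0,0.055],[-0.0138,-0.0452,0,0,0,0,0.055],[-0.0138,-0.0452,0,0,0,0,0.055],[-0.0138,-0.0452,0,0,0,0,0.055],[-0.0138,-0.0452,0,0,0,0,0.055],[-0.0138,-0.0452,0,0,0,0,0.055],[-0.0138,-0.0452,0,0,0,0,0.055]]'
python3 -m pendant '[[-0.0138,-0.0452,0,0,0,0,0.055],[-0.0138,-0.0452,0,0,0,0,0.055],[-0.0138,-0.0452,0,0,0,0,0.055],[0,0,0,0,0,0,0.055],[0,0,0,0,0,0,0.055],[0,0,0,0,0,0,0.055]]'
python3 st.py 373.3 264.9 -2.8 31;python3 - <<'E'
from bench import arm
from h import *
g=arm.get_image("top");cv2.imwrite("pics/t6.png",cv2.resize(cv2.cvtColor(g["image"][110:220,360:470],cv2.COLOR_RGB2BGR),None,fx=4,fy=4,interpolation=cv2.INTER_CUBIC))
E
```

```text
clock: 8.5
position: [549.0, -423.3, 197.7]
ee_rot: [1.0, -0.027, 0.004, 0.002]
contact_force: [0.5, 0.2, 0.7]
gripper_width: 55.3
grasp_force: 0.0
clock: 9.7
position: [407.5, 129.4, 193.0]
ee_rot: [1.0, -0.024, 0.0, -0.0]
contact_force: [1.6, 0.9, 0.4]
gripper_width: 55.3
grasp_force: 0.0
clock: 10.3
position: [373.5, 264.2, 192.5]
ee_rot: [1.0, -0.025, -0.0, 0.0]
contact_force: [0.8, 0.3, -0.0]
gripper_width: 54.8
grasp_force: 0.0
pos [373.5 264.2 192.5] psi -2.8 tilt 0.06 j [ 0.97  0.16 -0.48 -0.   -0.93  0.55] F [ 0.8  0.3 -0. ] w 54.8 gf 0.0 t 10.3
shift [-1.000e-01 -8.000e-01  1.615e+02] wz -0.0
```

View pics/t6.png

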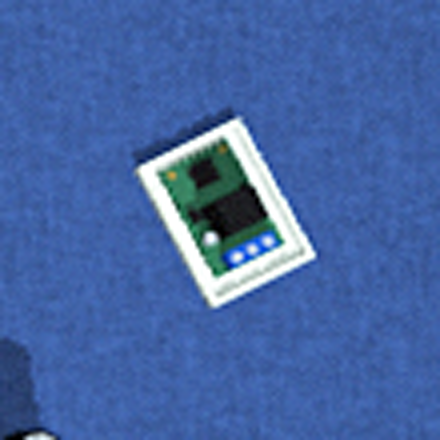

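The module lies inside its tray at crop (225,205), with margins all round. On to the heat sink.

```bash
python3 -m pendant '[[0,-0.0008,0.04,0,0,0,0.055],[0,0,0.045,0,0,0,0.055],[0,0,0.04,0,0,0,0.055],[0,0,0.02,0,0,0,0.055],[0,0,0.01,0,0,0,0.055],[0,0,0.0065,0,0,0,0.055],[0,0,0,0,0,0,0.055],[0,0,0,0,0,0,0.02],[0,0,0,0,0,0,0.02],[0,0,0,0,0,0,0.02],[0,0,0,0,0,0,0.02],[0,0,0,0,0,0,0.02]]'
python3 st.py 373.3 264.9 -2.8 31
```

```text
clock: 11.55
position: [374.3, 266.7, 32.7]
ee_rot: [1.0, -0.024, 0.001, -0.001]
contact_force: [0.5, -0.1, 7.4]
gripper_width: 33.1
grasp_force: 60.8
pos [374.3 266.7  32.7] psi -2.8 tilt 0.16 j [ 0.97  0.42 -0.66  0.   -0.49  0.55] F [ 0.5 -0.1  7.4] w 33.1 gf 60.8 t 11.55
shift [-0.9  1.9  1.6] wz 0.0
```

```bash
python3 -m pendant '[[0,0,-0.01,0,0,0,0.02],[0,0,-0.03,0,0,0,0.02],[0,0,-0.045,0,0,0,0.02],[0,0,-0.045,0,0,-6.5,0.02],[0,0,-0.01,0,0,-6.6,0.02],[0,0,0,0,0,0,0.02]]'
python3 -m pendant '[[0.0183,0.0411,0,0,0,0,0.02],[0.0183,0.0411,0,0,0,0,0.02],[0.0183,0.0411,0,0,0,0,0.02],[0.0183,0.0411,0,0,0,0,0.02],[0.0183,0.0411,0,0,0,0,0.02],[0.0183,0.0411,0,0,0,0,0.02],[0.0183,0.0411,0,0,0,0,0.02],[0.0183,0.0411,0,0,0,0,0.02],[0.0183,0.0411,0,0,0,0,0.02],[0.0183,0.0411,0,0,0,0,0.02],[0.0183,0.0411,0,0,0,0,0.02],[0,0,0,0,0,0,0.02]]'
python3 -m pendant '[[0,0,0,0,0,0,0.02],[0,0,0,0,0,0,0.02]]'
python3 st.py 653 -142.4 10.3 36.7
```

```text
clock: 12.15
position: [374.1, 266.8, 174.0]
ee_rot: [0.996, 0.09, 0.002, -0.002]
contact_force: [-0.3, 1.4, -1.0]
gripper_width: 32.6
grasp_force: 60.1
clock: 13.35
position: [653.5, -147.2, 167.8]
ee_rot: [0.996, 0.086, -0.002, 0.0]
contact_force: [-0.9, 0.5, -2.0]
gripper_width: 33.0
grasp_force: 60.3
clock: 13.55
position: [651.4, -142.2, 169.8]
ee_rot: [0.996, 0.089, -0.002, -0.0]
contact_force: [0.5, 0.7, -1.5]
gripper_width: 32.9
grasp_force: 60.3
pos [ 651.4 -142.2  169.8] psi 10.2 tilt 0.19 j [ 0.03  0.52  0.01 -0.   -1.06  1.72] F [ 0.5  0.7 -1.5] w 32.9 gf 60.3 t 13.55
shift [  2.    0.7 133.1] wz -0.1
```

```bash
python3 -m pendant '[[0.002,0.0005,0.03,0,0,0,0.02],[0,0,0.04,0,0,0,0.02],[0,0,0.035,0,0,0,0.02],[0,0,0.015,0,0,0,0.02],[0,0,0.008,0,0,0,0.02],[0,0,0,0,0,0,0.02],[0,0,0,0,0,0,0.02],[0,0,0,0,0,0,0.02]]'
python3 look.py side pics/s7.png 285 365 160 240 6; python3 st.py 653 -142.4 10.3 36.7
```

```text
clock: 14.35
position: [655.9, -143.0, 45.4]
ee_rot: [0.996, 0.09, 0.002, 0.0]
contact_force: [0.1, 0.1, -1.1]
gripper_width: 32.6
grasp_force: 60.3
pos [ 655.7 -143.    45.2] psi 10.3 tilt 0.19 j [ 0.03  0.66 -0.1   0.   -0.81  1.72] F [ 0.5  0.9 -1.1] w 33.1 gf 60.3 t 14.4
shift [-2.5 -1.1  8.5] wz 0.0
```

View pics/s7.png

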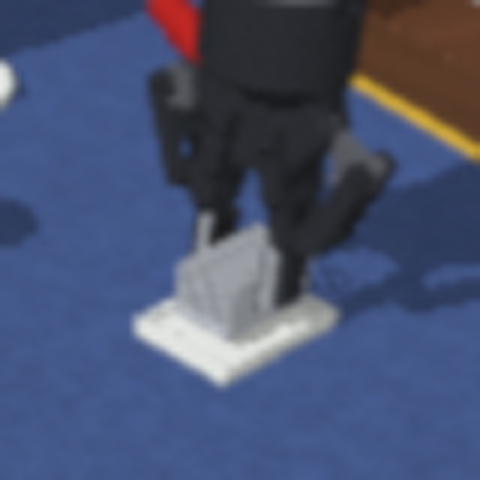

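The heat sink hangs squarely over the tray at crop (230,290). I'll correct by 2 mm and lower.

```bash
python3 -m pendant '[[-0.001,-0.0005,0.003,0,0,0,0.02],[0,0,0.003,0,0,0,0.02],[0,0,0.001,0,0,0,0.02],[0,0,0,0,0,0,0.02],[0,0,0,0,0,0,0.02],[0,0,0,0,0,0,0.02]]'
python3 st.py 653 -142.4 10.3 36.7
```

```text
clock: 15.0
position: [653.4, -142.8, 36.8]
ee_rot: [0.996, 0.09, -0.0, 0.0]
contact_force: [-3.6, 0.4, 4.5]
gripper_width: 32.8
grasp_force: 60.9
pos [ 653.4 -142.8   36.8] psi 10.3 tilt 0.01 j [ 0.03  0.67 -0.11  0.   -0.79  1.72] F [-3.6  0.4  4.5] w 32.8 gf 60.9 t 15.0
shift [-0.4 -0.4  0.1] wz 0.0
```

```bash
python3 -m pendant '[[0,0,0,0,0,0,0.055],[0,0,0,0,0,0,0.055],[0,0,0,0,0,0,0.055],[0,0,-0.02,0,0,0,0.055],[0,0,-0.04,0,0,0,0.055],[0,0,-0.04,0,0,0,0.055],[0,0,-0.03,0,0,0,0.055]]'
python3 -m pendant '[[-0.0416,0.0122,0,0,0,0,0.055],[-0.0416,0.0122,0,0,0,0,0.055],[-0.0416,0.0122,0,0,0,0,0.055],[-0.0416,0.0122,0,0,0,0,0.055],[-0.0416,0.0122,0,0,0,0,0.055],[-0.0416,0.0122,0,0,0,0,0.055],[-0.0416,0.0122,0,0,0,0,0.055],[0,0,0,0,0,0,0.055],[0,0,0,0,0,0,0.055],[0,0,0,0,0,0,0.055],[0,0,0,0,0,0,0.055]]'
python3 look.py top pics/t8.png 280 440 90 240 4; python3 st.py 382.5 -279 10.3 41
```

```text
clock: 15.7
position: [654.4, -142.9, 169.0]
ee_rot: [0.996, 0.09, 0.002, 0.0]
contact_force: [0.3, -0.2, 0.6]
gripper_width: 55.0
grasp_force: 0.0
clock: 16.8
position: [383.5, -278.6, 166.3]
ee_rot: [0.996, 0.09, 0.0, 0.0]
contact_force: [0.5, 0.7, -0.3]
gripper_width: 55.0
grasp_force: 0.0
pos [ 383.4 -278.5  166.2] psi 10.4 tilt 0.01 j [-0.28  0.22 -0.48  0.   -0.87  2.04] F [-0.2 -0.9  0.1] w 54.9 gf 0.0 t 16.85
shift [ -1.    0.3 125.2] wz 0.1
```

View pics/t8.png

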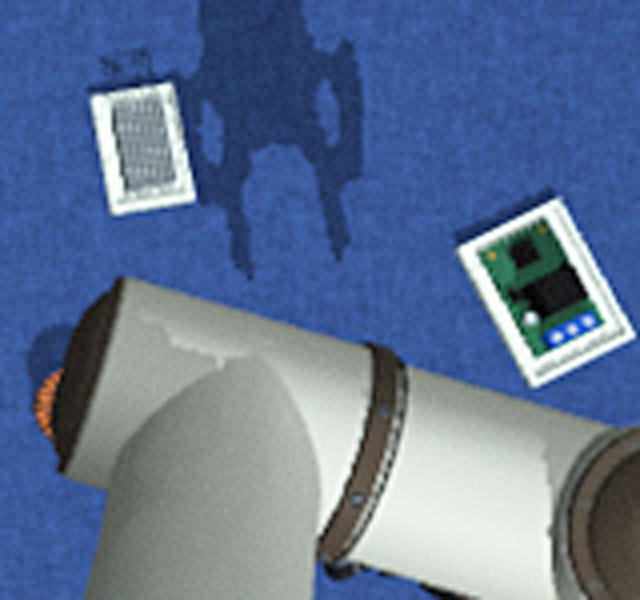

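The heat sink lies in its tray at crop (143,145), and the module is still in its own at crop (545,290). Next is the capacitor.

```bash
python3 -m pendant '[[-0.001,0,0.04,0,0,0,0.055],[0,0,0.04,0,0,0,0.055],[0,0,0.025,0,0,0,0.055],[0,0,0.013,0,0,0,0.055],[0,0,0.007,0,0,0,0.055],[0,0,0,0,0,0,0.055],[0,0,0,0,0,0,0.02],[0,0,0,0,0,0,0.02],[0,0,0,0,0,0,0.02],[0,0,0,0,0,0,0.02],[0,0,0,0,0,0,0.02]]'
python3 st.py 382.5 -279 10.3 41
```

```text
clock: 17.95
position: [382.3, -279.2, 42.4]
ee_rot: [0.996, 0.09, 0.001, 0.001]
contact_force: [1.3, 1.6, 6.3]
gripper_width: 33.2
grasp_force: 60.1
pos [ 382.3 -279.2   42.4] psi 10.3 tilt 0.15 j [-0.29  0.42 -0.62  0.   -0.54  2.04] F [1.3 1.6 6.3] w 33.2 gf 60.1 t 17.95
shift [ 0.2 -0.2  1.4] wz 0.0
```

```bash
python3 -m pendant '[[0,0,-0.01,0,0,0,0.02],[0,0,-0.03,0,0,0,0.02],[0,0,-0.045,0,0,0,0.02],[0,0,-0.045,0,0,0,0.02],[0.0209,-0.0418,0,0,0,0,0.02],[0.0209,-0.0418,0,0,0,0,0.02],[0.0209,-0.0418,0,0,0,0,0.02],[0.0209,-0.0418,0,0,0,0,0.02],[0.0209,-0.0418,0,0,0,0,0.02],[0.0209,-0.0418,0,0,0,0,0.02],[0.0209,-0.0418,0,0,0,0,0.02],[0.0209,-0.0418,0,0,0,0,0.02]]'
python3 -m pendant '[[0.0209,-0.0418,0,0,0,0,0.02],[0.0209,-0.0418,0,0,0,0,0.02],[0.0209,-0.0418,0,0,0,0,0.02],[0.0209,-0.0418,0,0,0,0,0.02],[0.0209,-0.0418,0,0,0,0,0.02],[0.0209,-0.0418,0,0,0,0,0.02],[0.0209,-0.0418,0,0,0,0,0.02],[0,0,0,0,0,0,0.02],[0,0,0,0,0,0,0.02],[0,0,0,0,0,0,0.02],[0,0,0,0,0,0,0.02]]'
python3 st.py 577.8 394.8 10.3 46.4
```

```text
clock: 19.15
position: [485.7, 81.6, 171.8]
ee_rot: [0.996, 0.09, -0.0, -0.0]
contact_force: [1.6, -0.4, 0.2]
gripper_width: 33.6
grasp_force: 59.8
clock: 20.25
position: [577.5, 392.6, 171.9]
ee_rot: [0.996, 0.089, -0.0, 0.0]
contact_force: [-0.1, 0.0, 0.4]
gripper_width: 33.6
grasp_force: 59.8
pos [577.5 392.6 171.9] psi 10.2 tilt 0.02 j [ 0.83  0.57  0.1  -0.   -1.1   0.92] F [-0.1  0.   0.4] w 33.6 gf 59.8 t 20.25
shift [  0.7  -2.2 125.5] wz -0.1
```

```bash
python3 -m pendant '[[0.0007,-0.0022,0.03,0,0,0,0.02],[0,0,0.04,0,0,0,0.02],[0,0,0.03,0,0,0,0.02],[0,0,0.012,0,0,0,0.02],[0,0,0.006,0,0,0,0.02],[0,0,0.003,0,0,0,0.02],[0,0,0,0,0,0,0.02],[0,0,0,0,0,0,0.02],[0,0,0,0,0,0,0.02],[0,0,0,0,0,0,0.02]]'
python3 look.py side pics/s9.png 190 260 100 170 6; python3 st.py 577.8 394.8 10.3 46.4
```

```text
clock: 21.25
position: [578.2, 396.6, 51.2]
ee_rot: [0.996, 0.09, 0.001, -0.0]
contact_force: [0.3, 1.0, -1.0]
gripper_width: 33.5
grasp_force: 59.8
pos [578.1 396.5  51. ] psi 10.3 tilt 0.06 j [ 0.83  0.69 -0.01  0.   -0.87  0.92] F [ 0.7 -0.2  0. ] w 33.6 gf 59.8 t 21.3
shift [-0.6  1.6  4.6] wz 0.0
```

View pics/s9.png

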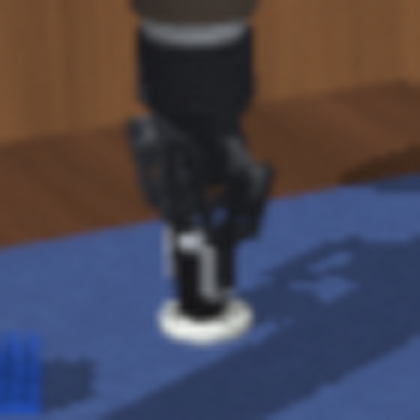

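The capacitor is upright above the middle of the tray, at crop (203,315). I'll lower it and check the force before releasing.

```bash
python3 -m pendant '[[0,0.001,0.002,0,0,0,0.02],[0,0,0.001,0,0,0,0.02],[0,0,0,0,0,0,0.02],[0,0,0,0,0,0,0.02],[0,0,0,0,0,0,0.02]]'
python3 st.py 577.8 394.8 10.3 46.4
```

```text
clock: 21.8
position: [578.2, 395.3, 47.3]
ee_rot: [0.996, 0.09, 0.0, 0.0]
contact_force: [-0.4, -0.4, -0.6]
gripper_width: 33.3
grasp_force: 59.8
pos [578.2 395.3  47.3] psi 10.3 tilt 0.0 j [ 0.83  0.69 -0.01  0.   -0.86  0.92] F [-0.4 -0.4 -0.6] w 33.3 gf 59.8 t 21.8
shift [-0.5  0.4  0.9] wz 0.0
```

```bash
python3 -m pendant '[[0,0,0.001,0,0,0,0.02],[0,0,0,0,0,0,0.02],[0,0,0,0,0,0,0.02],[0,0,0,0,0,0,0.055],[0,0,0,0,0,0,0.055],[0,0,0,0,0,0,0.055],[0,0,-0.015,0,0,0,0.055],[0,0,-0.025,0,0,0,0.055],[0,0,-0.04,0,0,0,0.055],[0,0,-0.045,0,0,0,0.08],[0,0,0,0,0,0,0.08]]'
python3 -m pendant '[[-0.0178,0.042,0,0,0,0,0.08],[-0.0178,0.042,0,0,0,0,0.08],[-0.0178,0.042,0,0,0,0,0.08],[-0.0178,0.042,0,0,0,0,0.08],[-0.0178,0.042,0,0,0,0,0.08],[-0.0178,0.042,0,0,0,0,0.08],[-0.0178,0.042,0,0,0,0,0.08],[-0.0178,0.042,0,0,0,0,0.08],[-0.0178,0.042,0,0,0,0,0.08],[-0.0178,0.042,0,0,0,0,0.08],[-0.0178,0.042,0,0,0,0,0.08],[0,0,0,0,0,0,0.08]]'
python3 -m pendant '[[0,0,0,0,0,0,0.08],[0,0,0,0,0,0,0.08],[0,0,0,0,0,0,0.08]]'
python3 look.py top pics/t10.png 90 320 100 220 3; python3 st.py 468 -94.4 10.3 32
```

```text
clock: 22.9
position: [581.6, 397.8, 181.6]
ee_rot: [0.996, 0.091, 0.007, -0.004]
contact_force: [1.1, 0.5, 0.4]
gripper_width: 79.8
grasp_force: 0.0
clock: 24.1
position: [466.6, -98.1, 172.3]
ee_rot: [0.996, 0.087, 0.0, 0.0]
contact_force: [-0.4, 0.2, -0.3]
gripper_width: 80.0
grasp_force: 0.0
clock: 24.4
position: [468.6, -93.3, 171.6]
ee_rot: [0.996, 0.091, 0.0, -0.0]
contact_force: [-0.7, -0.2, 0.5]
gripper_width: 79.8
grasp_force: 0.0
pos [468.6 -93.3 171.5] psi 10.4 tilt 0.03 j [ 0.14  0.22 -0.47  0.   -0.88  1.61] F [-0.4 -0.3  0.1] w 80.3 gf 0.0 t 24.45
shift [ -0.8   1.  139.5] wz 0.1
```

View pics/t10.png

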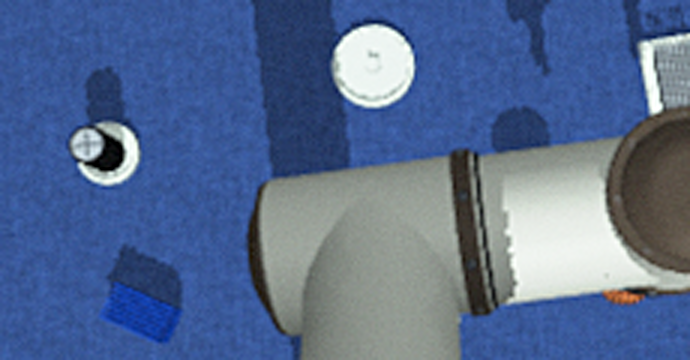

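The capacitor stands in its tray, with its top at crop (88,145) and the tray centre at (107,153). Perspective predicts that offset for an upright can, so on to the choke.

```bash
python3 -m pendant '[[-0.0008,0.001,0.04,0,0,0,0.08],[0,0,0.045,0,0,0,0.08],[0,0,0.03,0,0,0,0.08],[0,0,0.016,0,0,0,0.08],[0,0,0.008,0,0,0,0.08],[0,0,0,0,0,0,0.08],[0,0,0,0,0,0,0.04],[0,0,0,0,0,0,0.04],[0,0,0,0,0,0,0.04],[0,0,0,0,0,0,0.04],[0,0,0,0,0,0,0.04]]'
python3 st.py 468 -94.4 10.3 32
```

```text
clock: 25.55
position: [468.5, -95.2, 34.1]
ee_rot: [0.996, 0.09, 0.002, 0.0]
contact_force: [-1.3, 1.8, 5.3]
gripper_width: 52.9
grasp_force: 61.8
pos [468.5 -95.2  34.1] psi 10.3 tilt 0.19 j [ 0.14  0.44 -0.61  0.   -0.52  1.61] F [-1.3  1.8  5.3] w 52.9 gf 61.8 t 25.55
shift [-0.4 -0.9  2.1] wz 0.0
```

```bash
python3 -m pendant '[[0,0,-0.01,0,0,0,0.04],[0,0,-0.03,0,0,0,0.04],[0,0,-0.045,0,0,0,0.04],[0,0,-0.045,0,0,0,0.04],[0,0,0,0,0,0,0.04]]'
python3 -m pendant '[[0.0339,-0.0288,0,0,0,0,0.04],[0.0339,-0.0288,0,0,0,0,0.04],[0.0339,-0.0288,0,0,0,0,0.04],[0.0339,-0.0288,0,0,0,0,0.04],[0.0339,-0.0288,0,0,0,0,0.04],[0.0339,-0.0288,0,0,0,0,0.04],[0.0339,-0.0288,0,0,0,0,0.04],[0,0,0,0,0,0,0.04],[0,0,0,0,0,0,0.04],[0,0,0,0,0,0,0.04],[0,0,0,0,0,0,0.04]]'
python3 st.py 666 145.4 10.3 38.1
```

```text
clock: 26.05
position: [471.5, -95.4, 169.6]
ee_rot: [0.996, 0.09, 0.008, 0.0]
contact_force: [1.6, -0.1, -1.3]
gripper_width: 52.2
grasp_force: 63.4
clock: 27.15
position: [664.2, 144.2, 162.6]
ee_rot: [0.996, 0.089, -0.0, 0.0]
contact_force: [0.8, 0.1, -1.4]
gripper_width: 52.6
grasp_force: 63.5
pos [664.2 144.2 162.6] psi 10.2 tilt 0.03 j [ 0.45  0.55  0.03 -0.   -1.06  1.3 ] F [ 0.8  0.1 -1.4] w 52.6 gf 63.5 t 27.15
shift [  2.1  -0.8 124.5] wz -0.1
```

```bash
python3 -m pendant '[[0.0015,-0.0008,0.03,0,0,0,0.04],[0,0,0.04,0,0,0,0.04],[0,0,0.025,0,0,0,0.04],[0,0,0.01,0,0,0,0.04],[0,0,0.005,0,0,0,0.04],[0,0,0,0,0,0,0.04],[0,0,0,0,0,0,0.04],[0,0,0,0,0,0,0.04],[0,0,0,0,0,0,0.04]]'
python3 look.py side pics/s11.png 235 315 115 195 6; python3 st.py 666 145.4 10.3 38.1
```

```text
clock: 28.05
position: [666.8, 146.7, 53.6]
ee_rot: [0.996, 0.09, 0.001, -0.0]
contact_force: [-0.1, 0.7, -2.2]
gripper_width: 52.6
grasp_force: 63.5
pos [666.6 146.6  53.3] psi 10.3 tilt 0.09 j [ 0.45  0.66 -0.06  0.   -0.84  1.3 ] F [-0.7 -0.1 -1.9] w 52.6 gf 63.5 t 28.1
shift [-0.9  1.1 15.2] wz 0.0
```

View pics/s11.png

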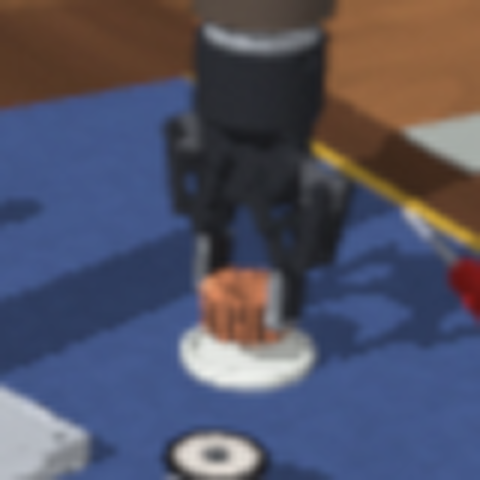

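The choke at crop (240,305) hangs above the tray at (248,352). I'll check the horizontal offset by projection.

```bash
python3 - <<'E'
from bench import arm
from h import *
g=arm.get_image("side");t=g["image"];hsv=cv2.cvtColor(t,cv2.COLOR_RGB2HSV)
m=((((hsv[...,0]<20)|(hsv[...,0]>170))&(hsv[...,1]>110)&(hsv[...,2]>70))).astype(np.uint8);m[:155]=0;m[:,:250]=0;m[:,295:]=0;m[176:]=0
ys,xs=np.nonzero(m);print("red",xs.min(),xs.max(),ys.min(),ys.max())
print(proj(g,[[666.6,146.6,33],[666.6,146.6,19],[666.6,146.6,47],[666.2,145.4,9],[666.2,145.4,0]]).round(1))
E
python3 st.py 666 145.4 10.3 38.1
```

```text
red 269 280 160 171
[[276.2 166. ]
 [276.  169.5]
 [276.3 162.4]
 [275.9 172.1]
 [275.8 174.4]]
pos [666.5 146.6  53. ] psi 10.3 tilt 0.07 j [ 0.45  0.66 -0.06  0.   -0.84  1.3 ] F [-1.2 -0.5 -1.6] w 52.6 gf 63.5 t 28.15
shift [-0.7  1.1 14.9] wz 0.0
```

Expected choke column is 276 and the visible part (269–280) is cut off by the right pad, so it is centred. Lowering.

```bash
python3 -m pendant '[[-0.0005,0.001,0.006,0,0,0,0.04],[0,0,0.004,0,0,0,0.04],[0,0,0.002,0,0,0,0.04],[0,0,0,0,0,0,0.04],[0,0,0,0,0,0,0.04],[0,0,0,0,0,0,0.04],[0,0,0,0,0,0,0.04]]'
python3 st.py 666 145.4 10.3 38.1
```

```text
clock: 28.85
position: [666.1, 145.4, 40.5]
ee_rot: [0.996, 0.09, 0.0, -0.0]
contact_force: [-0.5, -0.1, -1.1]
gripper_width: 52.5
grasp_force: 63.4
pos [666.1 145.4  40.5] psi 10.3 tilt 0.02 j [ 0.45  0.68 -0.07  0.   -0.82  1.3 ] F [-0.5 -0.1 -1.1] w 52.5 gf 63.4 t 28.85
shift [-0.1 -0.   2.4] wz 0.0
```

```bash
python3 -m pendant '[[0,0,0.0015,0,0,0,0.04],[0,0,0.0007,0,0,0,0.04],[0,0,0,0,0,0,0.04],[0,0,0,0,0,0,0.04],[0,0,0,0,0,0,0.075],[0,0,0,0,0,0,0.075],[0,0,0,0,0,0,0.075],[0,0,-0.02,0,0,0,0.075],[0,0,-0.03,0,0,0,0.075],[0,0,-0.045,0,0,0,0.075],[0,0,-0.045,0,0,0,0.075],[0,0,-0.03,0,0,0,0.075]]'
python3 -m pendant '[[-0.027,-0.039,0,0,0,0,0.075],[-0.027,-0.039,0,0,0,0,0.075],[-0.027,-0.039,0,0,0,0,0.075],[-0.027,-0.039,0,0,0,0,0.075],[-0.027,-0.039,0,0,0,0,0.075],[-0.027,-0.039,0,0,0,0,0.075],[-0.027,-0.039,0,0,0,0,0.075],[-0.027,-0.039,0,0,0,0,0.075],[-0.027,-0.039,0,0,0,0,0.075],[-0.027,-0.039,0,0,0,0,0.075],[-0.027,-0.039,0,0,0,0,0.075],[0,0,0,0,0,0,0.075]]'
python3 -m pendant '[[0,0,0,0,0,0,0.075],[0,0,0,0,0,0,0.075],[0,0,0,0,0,0,0.075]]'
python3 look.py top pics/t12.png 100 480 90 240 2; python3 - <<'E'
from bench import arm
from h import *
g=arm.get_image("side")
def c(x0,x1,y0,y1):return cv2.resize(cv2.cvtColor(g["image"][y0:y1,x0:x1],cv2.COLOR_RGB2BGR),(380,380),interpolation=cv2.INTER_CUBIC)
cv2.imwrite("pics/s12.png",cv2.resize(np.hstack([c(195,245,120,170),c(250,300,145,195),c(300,350,185,235),c(335,395,250,310)]),(800,200)))
for z in(4,54): print(proj(g,[[578.2,395.3,z]]).round(1),end=" ")
E
```

```text
clock: 30.05
position: [667.1, 145.5, 212.5]
ee_rot: [0.996, 0.09, 0.003, -0.0]
contact_force: [-0.4, 0.6, 0.7]
gripper_width: 75.2
grasp_force: 0.0
clock: 31.25
position: [293.6, 518.0, 208.3]
ee_rot: [0.996, 0.093, 0.0, -0.001]
contact_force: [0.4, -0.3, 0.6]
gripper_width: 75.2
grasp_force: 0.0
clock: 31.55
position: [297.9, 513.5, 208.2]
ee_rot: [0.996, 0.089, -0.0, 0.0]
contact_force: [0.1, 0.8, 0.7]
gripper_width: 74.8
grasp_force: 0.0
[[223.8 152.9]] [[223.4 141.2]]
```

View pics/t12.png

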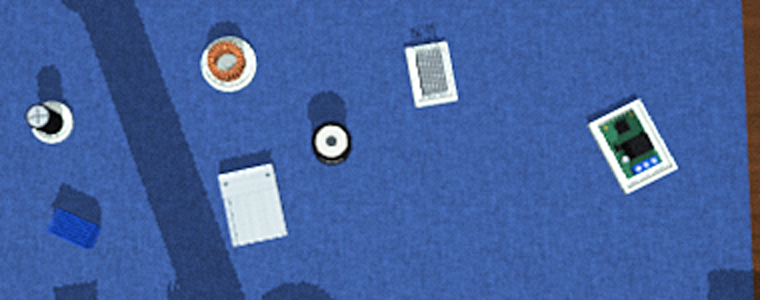

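View pics/s12.png

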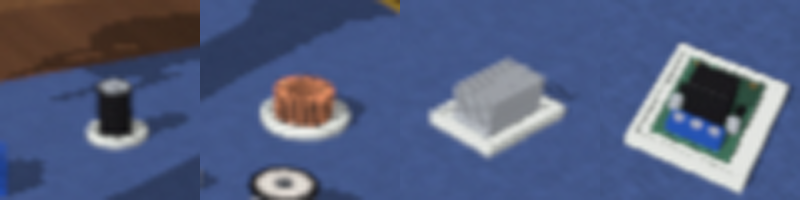

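Both views show all four parts flat in their trays: capacitor at (47,120), choke at (228,62), heat sink at (431,72) and module at (633,145). The reel is untouched at (331,142).

```bash
python3 -c "
from bench import arm
print(arm.job_done())"
```

```text
the job is handed in; nothing more can be done
None
```

The module, heat sink, capacitor and choke each lie in their own tray and are released, the solder reel is untouched, and the job was handed in at about 32 s on the robot's clock.

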